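# Set and lock the divider on the bread tray

## Task

Gently slide the iron divider on the bread tray up against the tin loaf (the long brick-shaped one) without shoving the loaf along. Then tighten the divider's hand knob clockwise until you feel its resistance rise sharply, give it just one eighth of a turn (45 degrees) more, and let go. Leave the other bread and things on the counter where they are.

Things in the scene. Friction and masses are not known exactly. Their poses are not given: they have to be found in the camera images.
- tray: Black iron bread tray, fixed. Origin: on the counter under the loaves' area; x across the tray, away from the robot, y along it. Floor 8 mm above the counter, 250 x 500 mm (x -115 to 135, y -250 to 250). Rail 34 mm high on the robot's side, 64 mm on the others. A guide bar runs along y at x = -175, outside the rail. Position and yaw vary.
- divider: Black iron divider that slides only along the tray's y (3 N friction, 180 mm either way). Axes as the tray's; origin at counter height in its panel's mid plane. Panel 6 mm thick (y -3 to 3), x -88 to 112, z 14 to 114. At x = -175 a grey carriage 56 x 66 mm, top z = 60, rides the guide bar and bears the knob; a low arm (to x = -92, top z = 55) joins it to the panel. Push it by the knob.
- knob: Black hand knob on a vertical screw on the divider's carriage (x = -175, y = 0 of the divider). Origin on the screw axis, 70 mm above the counter. A hub 32 mm wide and 8 mm high bears an upright grip bar 46 mm long (along the knob's x), 14 mm thick (its y), from 8 to 42 mm above the origin. Tightens clockwise seen from above and stays where it is left. Where it bites cannot be told from its pose.
- knob_grip (a point): Point on the knob's axis, 33 mm above its origin, within the grip bar: the TCP height for pinching the bar from above. The knob starts slack and runs free (0.03 N m) for 0.5 to 1.9 rad, different each time; then the screw bites: the torque jumps to about 0.3 N m and rises 0.1 N m per rad from there. Turn slowly: after a quick step a hand at rest feels less.
- shoe (a joint): How far the knob's screw has pressed the clamp shoe, m: 0 until the screw bites, then 0.0005 m per rad of further turn (an eighth of a turn: 0.0004 m). The reading is too noisy to judge this by; feel the torque.
- tin_loaf: Tin loaf, brick-shaped, firm, 0.9 kg: 170 mm along its x, 100 mm along its y (flat sides), 115 mm high. Origin under its middle, on the tray floor. Stands loose in the tray, square to it within 0.01 rad, on one side of the divider or the other. Pushing it along takes about 5 N.
- round_loaf: Round loaf, 150 mm across, 90 mm high, standing loose in the tray on the other side of the divider. Origin under its middle. Leave alone.
- seed_roll_a: Seeded roll 110 x 58 x 45 mm, origin under its middle. Loose on the counter beside the tray; leave alone.
- seed_roll_b: Seeded roll 110 x 58 x 45 mm, origin under its middle. Loose on the counter beside the tray; leave alone.
- mug: White mug 80 mm wide, 90 mm high, origin under its middle. Loose on the counter beside the tray; leave alone.
- jam_jar: Amber jar 66 mm wide, 90 mm high, origin under its middle. Loose on the counter beside the tray; leave alone.
- bench_brush: Hand brush 260 mm long, lying along its x. Loose on the counter beside the tray; leave alone.
- flour_tin: Metal tin 90 mm wide, 130 mm high, origin under its middle. Loose on the counter beside the tray; leave alone.
Mind the look-alikes: they are no part of the job. Leave any purple or red look-alike of the tin_loaf alone.

How it is judged:
By the outcome, as a careful person would: the job done as asked, in the order asked, and still so for the second after the job is handed in, with the robot touching nothing.
It also fails if it takes over 72 s, if anything falls off the work surface, if the arm or the gripper's body presses on something with over 40 N, if the wrist force passes 120 N, or if a joint passes its speed limit or range.

## Robot

A 6-joint arm with a two-finger parallel gripper is mounted at the origin on the work surface. World frame = base frame: x ahead of the robot, y to its left, z up, the work surface at z = 0. Lengths are in m, angles in rad, forces in N, time in s.
With the tool pointing down it reaches from about 0.35 to 0.975 m from the base axis. Payload 4.9 kg.
Tool frame: the origin (TCP) lies between the finger pads, 19 mm behind the fingertips; this is the grasp point; z points along the fingers, y is the line along which they close (so a half turn about z gives the same grasp; the last joint's range is limited). The gripper opens to 85 mm and grips with 20 to 120 N. Pads are 22 mm wide; open, the fingers measure 114 mm over their backs; the gripper's body (76 mm by 85 mm) begins 54 mm behind the grasp point. The pads swing forward as they close: fully open they stand 13 mm farther back than shut.
Start: joints at [1.028, 0.053, 1.613, -0, 1.476, -0.119], TCP at [0.257, 0.57, 0.25] pointing down, gripper open.
Joint ranges: [-3.01, 3.01], [-1.01, 2.22], [0.06, 2.58], [-1.02, 4.17], [0.09, 2.62], [-3.14, 3.14]. Speed limits (rad/s): [2.57, 2.57, 3.14, 3.14, 3.14, 3.14].

## Interface

Orientations are given as a unit quaternion [w, x, y, z].
In Python, from plant import state, optics, ticket, nets gives the robot as it stands. The module is installed in compiled form; this text tells all that it offers.
- The arm moves only by the shell command python3 -m inch 'ROWS' [OPENING]. ROWS is JSON, a list of rows, each an object of numbers: "dx", "dy", "dz": the shift along the tool's x, y, z as a fraction of full scale; "rx", "ry", "rz": the turn, a rotation vector about the tool's x, y, z as a fraction of full scale. In form: [{"dx": .., "dy": .., "dz": .., "rx": .., "ry": .., "rz": ..}, ...]. A call has 1 to 5 rows; each row is the pose to reach, as a shift and turn from the pose commanded when the call began, along the tool's axes at that moment; what a row does not reach only later rows make up. Full scale, the value 1, is 0.8 m for a shift and 1.5 rad for a turn. A row lasts 1/10 s, in which the tool goes at most 50 mm and 8.59 degrees, less where a joint would pass 70% of its speed; a pose out of reach is approached as far as the arm can. A call with a number of a shift or a turn outside -1 to 1 is refused whole. A call with a gripper value outside its range is refused whole. OPENING is the opening, from -1 (shut) to 1 (fully open), set as the call begins (- or left out, the last holds). The fingers move at their own pace and stop on an object; the grip force is fixed at half the most. Time passes only in rows, so rows that repeat a pose let the fingers close. It gives the time, the measured TCP pose, the force, the opening and the grip force at its end, in the units of the state.
- state(): the state, without advancing time (a new reading comes with each control period).
- optics.grab_frame(name): name is "scene" or "top" or "wrist"; returns the picture (420x560x3 uint8, red, green, blue); there is no depth.
- optics.camera_info(name): a dict with "fx", "fy", "cx", "cy" (pixels), "R" (3x3) and "t" (3): a world point X has camera coordinates R X + t. Camera axes: x right, y down, z forward; pixel columns grow to the right and rows downward; lengths in m; the calibration is good to about 2 mm. A picture is of the moment at which its call begins: read the wrist's pose just before it. camera_info takes no time and is no camera call; for the wrist camera it gives the pose at the moment of the call.
- ticket.job_done(): hands the job in; it is judged then, once.
Trained networks look in the newest picture that a camera, given by its name, has taken for a name from the list of things; names that differ only in an ending like _2 or _b are one class to them, and where a whole thing is asked for, a point or a joint stands for the part that bears it (a point fixed in the world has none). Each returns a list of dicts, best first, with "confidence" (0 to 1); they miss things now and then, are a little off and sometimes report something else, mostly with a low value. They report only what shows in the picture. A call takes as long as a camera call. They do not tell look-alikes from the thing itself.
- nets.boxes_of(camera, name): "bbox" ([centre column, centre row, width, height] in pixels, round what is visible of it).
- nets.outline_of(camera, name): "pixels" (420x560 bool, what is visible of it) and "bbox" ([centre column, centre row, width, height] in pixels, round what is visible of it).
The state is a dict: "time": time; "joint_pos": joint angles; "joint_vel": joint speeds; "joint_efforts": joint torques, N m; "tool_pos": TCP position; "tool_rot": TCP orientation; "contact_force": force on the tool from outside, world axes, zero at the start; "ft_torque": the same for the moment, N m; "gripper_width": opening from 0.0 (shut) to 1.0 (fully open); "grasp_force": force on a finger pad.
Only numpy, scipy, OpenCV 4.12 (cv2) and the standard library are available. Lean on these libraries where they do the work, as an engineer would, in place of code of your own. Each camera call takes 0.05 s, during which the arm holds its last target. There are 200 camera calls.

## Working session

There is one attempt and no reset: what is moved stays moved. The work goes in short steps, Python scripts to look and compute and a shell command to move; the robot and the scene stay as the last step left them, time stands still between calls to the robot, and variables do not carry over. Pictures are saved under pics/ and viewed, at most 10 in all, crops included, and the job is handed in when it is done.

```bash
mkdir -p pics; cat > h.py <<'E'
import numpy as np, cv2
from plant import state, optics, ticket, nets
def save(cam,fn):
    im=optics.grab_frame(cam); cv2.imwrite('pics/'+fn,cv2.cvtColor(im,cv2.COLOR_RGB2BGR)); return im
def ray(cam,u,v,z):
    c=optics.camera_info(cam); R=np.array(c['R']);t=np.array(c['t'])
    d=R.T@np.array([(u-c['cx'])/c['fx'],(v-c['cy'])/c['fy'],1]); o=-R.T@t
    return o+d*(z-o[2])/d[2]
def proj(cam,X):
    c=optics.camera_info(cam); p=np.array(c['R'])@np.array(X)+np.array(c['t'])
    return np.array([c['fx']*p[0]/p[2]+c['cx'],c['fy']*p[1]/p[2]+c['cy']])
E
python3 - <<'E'
from h import *
save('top','top0.png'); save('scene','scene0.png')
for cam in('top','scene'):
    for n in('tray','divider','knob','tin_loaf','round_loaf'):
        print(cam,n,[(np.round(d['bbox']).tolist(),round(d['confidence'],2)) for d in nets.boxes_of(cam,n)][:4])
s=state();print({k:np.round(v,3).tolist() for k,v in s.items()})
E
```

```text
top tray [([273.0, 180.0, 164.0, 102.0], 0.64)]
top divider [([278.0, 180.0, 22.0, 93.0], 0.75), ([415.0, 263.0, 22.0, 33.0], 0.67)]
top knob [([276.0, 181.0, 23.0, 91.0], 0.67), ([414.0, 261.0, 26.0, 38.0], 0.53), ([277.0, 220.0, 10.0, 12.0], 0.39)]
top tin_loaf [([221.0, 166.0, 36.0, 58.0], 0.97), ([229.0, 274.0, 60.0, 58.0], 0.71), ([307.0, 267.0, 39.0, 56.0], 0.59)]
top round_loaf [([324.0, 166.0, 47.0, 41.0], 0.59)]
scene tray [([290.0, 244.0, 190.0, 114.0], 0.96)]
scene divider [([281.0, 235.0, 21.0, 87.0], 0.7), ([395.0, 188.0, 29.0, 40.0], 0.58)]
scene knob [([279.0, 199.0, 9.0, 21.0], 0.61), ([431.0, 212.0, 20.0, 30.0], 0.53)]
scene tin_loaf [([351.0, 243.0, 48.0, 66.0], 0.83), ([248.0, 177.0, 35.0, 52.0], 0.77), ([319.0, 173.0, 56.0, 55.0], 0.59)]
scene round_loaf [([228.0, 257.0, 50.0, 50.0], 0.8)]
{'time': 0.6, 'joint_pos': [1.028, 0.053, 1.613, -0.0, 1.476, -0.119], 'joint_vel': [0.001, 0.002, 0.0, -0.001, 0.002, 0.002], 'joint_efforts': [-0.001, -39.341, -37.023, -0.0, 0.001, -0.0], 'tool_pos': [0.257, 0.57, 0.25], 'tool_rot': [0.0, 0.21, 0.978, -0.0], 'contact_force': [0.284, -0.85, -0.44], 'ft_torque': [-0.005, 0.002, -0.004], 'grasp_force': 0.0, 'gripper_width': 0.999}
```

View pics/top0.png

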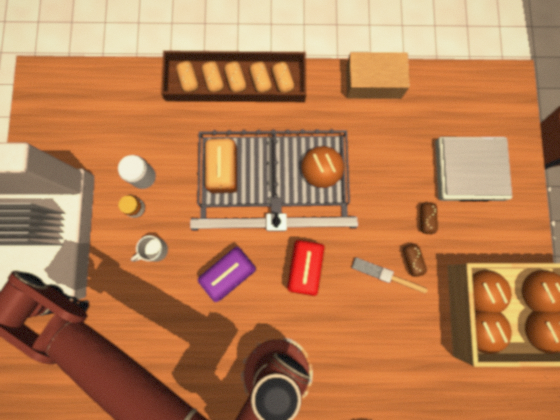

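View pics/scene0.png

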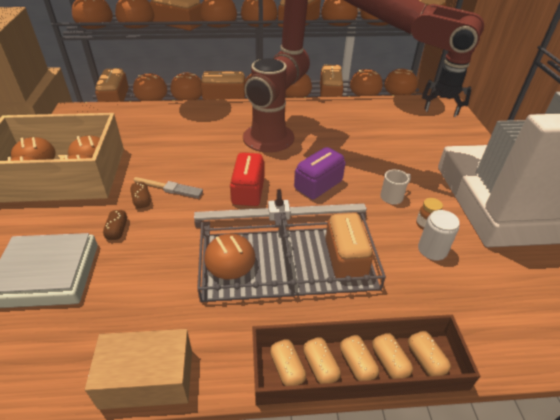

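The tin loaf candidates in the top view are tan in the tray (221,166), purple (228,274) and red (307,268). The tan one in the tray fits, as the other two are the coloured look-alikes outside it. The knob and carriage are at about (276,220). I'll confirm this in an enlarged crop.

```bash
python3 - <<'E'
from h import *
im=cv2.imread('pics/top0.png'); c=im[120:240,180:370]; cv2.imwrite('pics/crop0.png',cv2.resize(c,None,fx=4.2,fy=4.2,interpolation=cv2.INTER_CUBIC))
c=optics.camera_info('top');print(c['fx'],-np.array(c['R']).T@c['t'])
print('carriage',ray('top',276.5,221,.06),'knobtop',ray('top',276,216,.112))
print('bar ends',ray('top',191,223,.04),ray('top',357,222.5,.04))
for n in('tin_loaf','divider','knob'):
    for o in nets.outline_of('top',n)[:3]:
        p=o['pixels']; print(n,o['confidence'],cv2.minAreaRect(np.argwhere(p)[:,::-1].astype(np.float32)))
E
```

```text
440.08495171896675 [ 0.31472994 -0.00560287  1.50618511]
carriage [0.49202063 0.00234764 0.06      ] knobtop [0.5017176  0.00370128 0.112     ]
bar ends [0.48744281 0.28789847 0.04      ] [ 0.48968976 -0.26803202  0.04      ]
tin_loaf 0.97 ((221.0, 164.99998474121094), (53.99999237060547, 31.999996185302734), 90.0)
tin_loaf 0.75 ((305.7972717285156, 267.2162170410156), (33.53739547729492, 55.40245819091797), 9.462321281433105)
tin_loaf 0.55 ((226.4654083251953, 274.1665344238281), (32.250301361083984, 55.282432556152344), 50.38931655883789)
divider 0.85 ((276.5, 184.5), (91.0, 21.0), 90.0)
knob 0.52 ((276.3382568359375, 220.39706420898438), (13.033892631530762, 9.432422637939453), 59.036251068115234)
knob 0.39 ((131.75001525878906, 206.25001525878906), (24.041629791259766, 20.50609588623047), 45.0)
```

View pics/crop0.png

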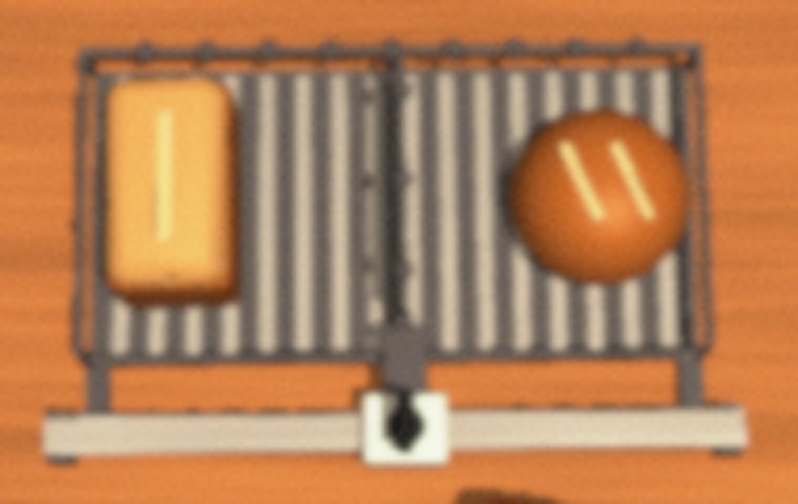

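The crop confirms it: the tan loaf in the tray is the target, to the left (+y) of the divider. The knob is at about (276,221), with its grip bar roughly along world x. I'll move above the knob.

```bash
python3 -m inch '[{"dx":-0.06,"dy":-0.055,"rz":-0.05},{"dx":-0.11,"dy":-0.105,"rz":-0.1},{"dx":-0.165,"dy":-0.155,"rz":-0.17},{"dx":-0.22,"dy":-0.205,"rz":-0.23},{"dx":-0.26,"dy":-0.245,"rz":-0.282}]'; python3 - <<'E'
from h import *
from scipy.spatial.transform import Rotation as Ro
s=state();q=s['tool_rot'];R=Ro.from_quat([q[1],q[2],q[3],q[0]]).as_matrix()
print(s['tool_pos'],s['joint_pos'],R.round(3).tolist(), (R.T@(np.array([.492,.002,.25])-s['tool_pos'])/.8).round(4))
E
```

```text
[0.25705669 0.56969391 0.25003004] [ 1.02794314e+00  5.27114518e-02  1.61284387e+00 -3.34018913e-05
  1.47600034e+00 -1.19017631e-01] [[-0.912, 0.411, 0.0], [0.411, 0.912, 0.0], [-0.0, 0.0, -1.0]] [-0.5595 -0.5261  0.    ]validation failed for argument at $[0]...
```

```bash
python3 -m inch '[{"dx":-0.04,"dy":-0.04,"dz":0,"rx":0,"ry":0,"rz":-0.05},{"dx":-0.08,"dy":-0.08,"dz":0,"rx":0,"ry":0,"rz":-0.1},{"dx":-0.125,"dy":-0.12,"dz":0,"rx":0,"ry":0,"rz":-0.17},{"dx":-0.17,"dy":-0.16,"dz":0,"rx":0,"ry":0,"rz":-0.23},{"dx":-0.215,"dy":-0.2,"dz":0,"rx":0,"ry":0,"rz":-0.282}]'; cat >> h.py <<'E'
from scipy.spatial.transform import Rotation as Ro
def go(target):
    s=state();q=s['tool_rot'];R=Ro.from_quat([q[1],q[2],q[3],q[0]]).as_matrix()
    print(s['time'],np.round(s['tool_pos'],4),np.round(s['joint_pos'],3),'yaw_y',np.arctan2(R[1,1],R[0,1]).round(4),'tilt',R[:,2].round(3),'rows',(R.T@(np.array(target)-s['tool_pos'])/.8).round(4))
E
python3 -c "
from h import *
go([.492,.002,.25])"
```

```text
time: 1.25
tool_pos: [0.3483, 0.3515, 0.2502]
tool_rot: [0.0, -0.002, 1.0, 0.0]
contact_force: [0.7, 0.3, 0.2]
gripper_width: 1.0
grasp_force: 0.0
1.25 [0.3483 0.3515 0.2502] [ 0.639 -0.267  1.908 -0.     1.5   -0.935] yaw_y 1.5741 tilt [ 0.001  0.    -1.   ] rows [-1.781e-01 -4.375e-01  2.000e-04]
```

```bash
python3 -m inch '[{"dx":-0.022,"dy":-0.055,"dz":0,"rx":0,"ry":0,"rz":0},{"dx":-0.045,"dy":-0.11,"dz":0,"rx":0,"ry":0,"rz":0},{"dx":-0.067,"dy":-0.165,"dz":0,"rx":0,"ry":0,"rz":0},{"dx":-0.089,"dy":-0.22,"dz":0,"rx":0,"ry":0,"rz":0},{"dx":-0.111,"dy":-0.275,"dz":0,"rx":0,"ry":0,"rz":0}]' >/dev/null; python3 -m inch '[{"dx":-0.022,"dy":-0.055,"dz":0,"rx":0,"ry":0,"rz":0},{"dx":-0.045,"dy":-0.11,"dz":0,"rx":0,"ry":0,"rz":0},{"dx":-0.067,"dy":-0.16,"dz":0,"rx":0,"ry":0,"rz":0},{"dx":-0.067,"dy":-0.16,"dz":0,"rx":0,"ry":0,"rz":0},{"dx":-0.067,"dy":-0.16,"dz":0,"rx":0,"ry":0,"rz":0}]'
python3 -c "
from h import *
go([.492,.002,.25])
c=optics.camera_info('wrist');np.savez('w1.npz',**c)
im=save('wrist','w1.png')
for n in ('knob','divider'):
  for o in nets.outline_of('wrist',n)[:3]:
    print(n,o['confidence'],np.round(o['bbox']),cv2.minAreaRect(np.argwhere(o['pixels'])[:,::-1].astype(np.float32)))
print(c['fx'],-np.array(c['R']).T@c['t'],np.round(c['R'],3).tolist())
for z in(.06,.112): print(proj('wrist',[.492,.002,z]))
"
```

```text
time: 2.25
tool_pos: [0.4902, 0.0043, 0.25]
tool_rot: [-0.0, 0.001, 1.0, 0.0]
contact_force: [-0.2, 0.4, 0.4]
gripper_width: 1.001
grasp_force: 0.0
2.25 [0.4902 0.0043 0.25  ] [-0.143 -0.279  1.918  0.     1.503 -1.711] yaw_y 1.5678 tilt [-0.     0.001 -1.   ] rows [-0.0023 -0.0029 -0.0001]
divider 0.59 [280. 260.  69. 204.] ((278.0, 260.0), (206.0, 68.0), 90.0)
divider 0.5 [457. 346. 136. 148.] ((453.10595703125, 342.1398010253906), (127.7472152709961, 149.2796173095703), 11.200798988342285)
332.74623658405153 [0.42196167 0.00473334 0.37320688] [[0.003, 1.0, 0.001], [0.964, -0.004, 0.267], [0.267, 0.0, -0.964]]
[275.41277367 193.48376549]
[274.5933688  207.54399007]
```

View pics/w1.png

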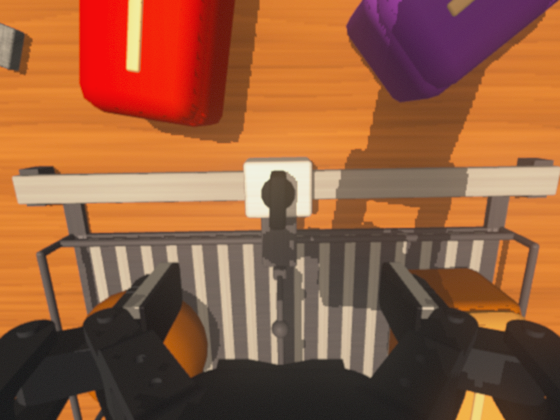

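The wrist view shows the carriage top at about (278,188). The hub is at (278,192) and the grip bar runs upright in the image, from (277,172) to (277,228), so it lies along world x.

```bash
python3 -c "
from h import *
print('carr',ray('wrist',278.5,188,.06),[ray('wrist',u,217,.06).round(4) for u in(245,312)])
print('bar top ends',ray('wrist',277,172,.112),ray('wrist',277,228,.112),'hub',ray('wrist',278,192,.078))
im=cv2.imread('pics/w1.png')[140:280,210:350];cv2.imwrite('pics/w1c.png',cv2.resize(im,None,fx=4.2,fy=4.2,interpolation=cv2.INTER_CUBIC))
"
```

```text
carr [0.48661421 0.00498068 0.06      ] [array([ 0.5157, -0.028 ,  0.06  ]), array([0.5157, 0.0379, 0.06  ])]
bar top ends [0.4629281  0.00402276 0.112     ] [0.50952539 0.00391692 0.112     ] hub [0.48657068 0.00459686 0.078     ]
```

View pics/w1c.png

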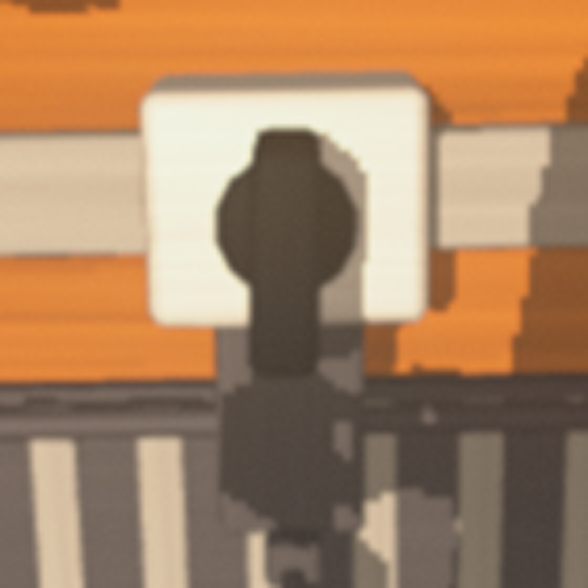

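The bar measures 46.6 mm, which agrees with the stated 46. Its centre is at (0.4863, 0.0043) with yaw near zero. I'll descend, pinch it and measure the yaw and gap.

```bash
python3 - <<'E'
from h import *
c=dict(np.load('w1.npz'))
a,b=ray('wrist',15,177,.05),ray('wrist',555,167,.05);print('yaw bar upper',np.arctan2(-(b-a)[0],(b-a)[1]),a,b)
a,b=ray('wrist',15,203,.05),ray('wrist',555,193,.05);print('yaw bar lower',np.arctan2(-(b-a)[0],(b-a)[1]))
a,b=ray('top',80/4.2+180,50/4.2+120,.064),ray('top',698/4.2+180,48/4.2+120,.064);print('far rail top cam',np.arctan2((b-a)[0],-(b-a)[1]),a,b)
print('loaf R face top',ray('top',180+233/4.2,120+190/4.2,.120),'bottom',ray('top',180+239/4.2,120+190/4.2,.02),'L face top',ray('top',180+107/4.2,120+190/4.2,.12))
print('panel top',ray('top',180+394/4.2,120+150/4.2,.114))
E
python3 -m inch '[{"dx":0.005,"dy":0,"dz":0.04,"rx":0,"ry":0,"rz":0},{"dx":0.005,"dy":0,"dz":0.085,"rx":0,"ry":0,"rz":0},{"dx":0.005,"dy":0,"dz":0.13,"rx":0,"ry":0,"rz":0},{"dx":0.005,"dy":0,"dz":0.165,"rx":0,"ry":0,"rz":0},{"dx":0.005,"dy":0,"dz":0.184,"rx":0,"ry":0,"rz":0}]' | head -4; python3 -m inch '[{"dx":0,"dy":0,"dz":0,"rx":0,"ry":0,"rz":0},{"dx":0,"dy":0,"dz":0,"rx":0,"ry":0,"rz":0},{"dx":0,"dy":0,"dz":0,"rx":0,"ry":0,"rz":0},{"dx":0,"dy":0,"dz":0,"rx":0,"ry":0,"rz":0},{"dx":0,"dy":0,"dz":0,"rx":0,"ry":0,"rz":0}]' -1
python3 -c "
from h import *
s=state();print(s['ft_torque'],s['joint_pos'])"
```

```text
yaw bar upper 0.018756111001122146 [ 0.4777235  -0.25336285  0.05      ] [0.46782606 0.27426656 0.05      ]
yaw bar lower 0.01907720296339407
far rail top cam 0.007903113559667035 [0.79635719 0.26660517 0.064     ] [ 0.80032388 -0.23529959  0.064     ]
loaf R face top [0.66596291 0.13509443 0.12      ] bottom [0.69131685 0.1403015  0.02      ] L face top [0.665653   0.23179578 0.12      ]
panel top [0.6998381 0.0114019 0.114    ]
time: 2.9
tool_pos: [0.4839, 0.0067, 0.0998]
tool_rot: [-0.002, -0.001, 1.0, 0.0]
contact_force: [-0.1, -0.4, 0.2]
time: 3.4
tool_pos: [0.4871, 0.0045, 0.1043]
tool_rot: [0.001, 0.0, 1.0, -0.001]
contact_force: [-2.0, 2.2, 8.3]
gripper_width: 0.155
grasp_force: 61.8
[0.52905938 0.22103143 0.00717272] [-1.42969805e-01 -1.45189051e-01  2.05814417e+00 -1.25688358e-03
  1.22588142e+00 -1.71282754e+00]
```

```bash
python3 -m inch '[{"dx":0.0002,"dy":0.012,"dz":0,"rx":0,"ry":0,"rz":0},{"dx":0.0005,"dy":0.036,"dz":0,"rx":0,"ry":0,"rz":0},{"dx":0.0008,"dy":0.062,"dz":0,"rx":0,"ry":0,"rz":0},{"dx":0.0011,"dy":0.085,"dz":0,"rx":0,"ry":0,"rz":0},{"dx":0.0013,"dy":0.1,"dz":0,"rx":0,"ry":0,"rz":0}]';  python3 -m inch '[{"dx":0.0001,"dy":0.008,"dz":0,"rx":0,"ry":0,"rz":0},{"dx":0.0002,"dy":0.0125,"dz":0,"rx":0,"ry":0,"rz":0},{"dx":0.0002,"dy":0.0125,"dz":0,"rx":0,"ry":0,"rz":0},{"dx":0.0002,"dy":0.0125,"dz":0,"rx":0,"ry":0,"rz":0}]'
python3 -c "
from h import *
go([.486,.12,.103])
s=state();print(s['ft_torque'])
im=save('top','top1.png')[120:240,180:370,::-1];im2=save('scene','s1.png')[190:310,190:390,::-1]
o=np.zeros((600,800,3),np.uint8); a=cv2.resize(im,(475,300),interpolation=2);b=cv2.resize(im2,(500,300),interpolation=2);o[:300,:475]=a;o[300:,:500]=b
cv2.imwrite('pics/m1.png',o)"
```

```text
time: 3.9
tool_pos: [0.486, 0.0855, 0.1044]
tool_rot: [0.001, 0.0, 1.0, -0.001]
contact_force: [-1.2, -3.8, 5.3]
gripper_width: 0.15
grasp_force: 60.6
time: 4.3
tool_pos: [0.4858, 0.0956, 0.1044]
tool_rot: [0.001, 0.0, 1.0, 0.0]
contact_force: [-0.4, -0.2, 4.9]
gripper_width: 0.155
grasp_force: 60.6
4.3 [0.4858 0.0956 0.1044] [ 4.400e-02 -1.240e-01  2.039e+00  1.000e-03  1.225e+00 -1.527e+00] yaw_y 1.5702 tilt [ 0.002  0.001 -1.   ] rows [-0.0002  0.0305  0.0018]
[-0.08176289  0.25460198  0.0563934 ]
```

View pics/m1.png

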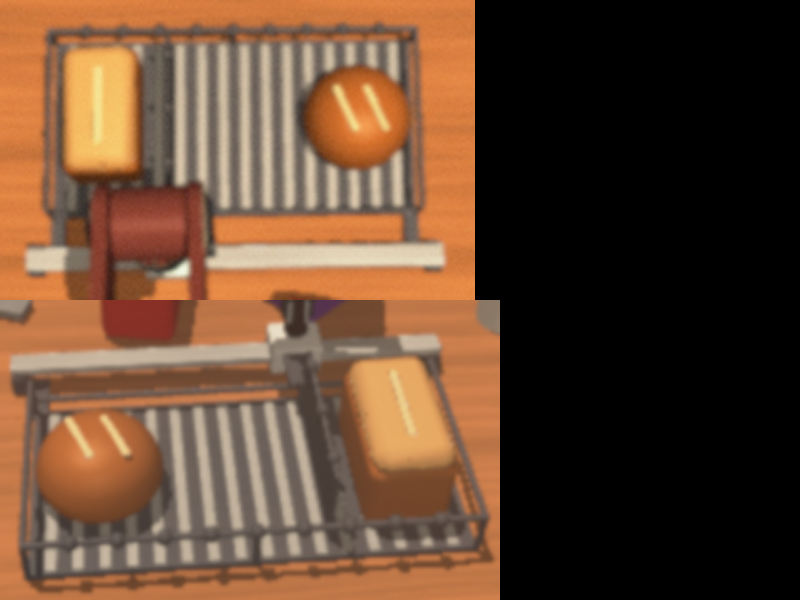

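The gap left is about 25–30 mm and the loaf hasn't moved. I'll close most of it, then creep with a force guard.

```bash
cat > g.py <<'E'
import sys,numpy as np
from plant import state
s=state();f=s['contact_force'];print(round(s['time'],2),np.round(s['tool_pos'],4),'F',np.round(f,2),'M',np.round(s['ft_torque'],3))
sys.exit(int(-f[1]>float(sys.argv[1])))
E
python3 -m inch '[{"dx":0,"dy":0.004,"dz":0,"rx":0,"ry":0,"rz":0},{"dx":0.0001,"dy":0.008,"dz":0,"rx":0,"ry":0,"rz":0},{"dx":0.0001,"dy":0.012,"dz":0,"rx":0,"ry":0,"rz":0},{"dx":0.0002,"dy":0.016,"dz":0,"rx":0,"ry":0,"rz":0},{"dx":0.0002,"dy":0.018,"dz":0,"rx":0,"ry":0,"rz":0}]'>/dev/null; python3 g.py 5 && python3 -m inch '[{"dx":0,"dy":0.0008,"dz":0,"rx":0,"ry":0,"rz":0},{"dx":0,"dy":0.0016,"dz":0,"rx":0,"ry":0,"rz":0},{"dx":0,"dy":0.0024,"dz":0,"rx":0,"ry":0,"rz":0}]'>/dev/null; python3 g.py 5 && python3 -m inch '[{"dx":0,"dy":0.0008,"dz":0,"rx":0,"ry":0,"rz":0},{"dx":0,"dy":0.0016,"dz":0,"rx":0,"ry":0,"rz":0},{"dx":0,"dy":0.0024,"dz":0,"rx":0,"ry":0,"rz":0}]'>/dev/null; python3 g.py 5
```

```text
4.9 [0.4857 0.1093 0.1044] F [-1.41 -3.61  6.2 ] M [-0.569  0.266  0.004]
5.2 [0.4857 0.1111 0.1044] F [-2.04 -3.74  6.69] M [-0.542  0.3    0.016]
5.5 [0.4856 0.113  0.1044] F [-2.14 -3.23  5.82] M [-0.551  0.277 -0.02 ]
```

```bash
python3 -m inch '[{"dx":0,"dy":0.0008,"dz":0,"rx":0,"ry":0,"rz":0},{"dx":0,"dy":0.0016,"dz":0,"rx":0,"ry":0,"rz":0}]'>/dev/null; python3 g.py 4.8 && python3 -m inch '[{"dx":0,"dy":0.0008,"dz":0,"rx":0,"ry":0,"rz":0},{"dx":0,"dy":0.0016,"dz":0,"rx":0,"ry":0,"rz":0}]'>/dev/null && python3 g.py 4.8 && python3 -m inch '[{"dx":0,"dy":0.0008,"dz":0,"rx":0,"ry":0,"rz":0},{"dx":0,"dy":0.0016,"dz":0,"rx":0,"ry":0,"rz":0}]'>/dev/null && python3 g.py 4.8 && python3 -m inch '[{"dx":0,"dy":0.0008,"dz":0,"rx":0,"ry":0,"rz":0},{"dx":0,"dy":0.0016,"dz":0,"rx":0,"ry":0,"rz":0}]'>/dev/null && python3 g.py 4.8 && python3 -m inch '[{"dx":0,"dy":0.0008,"dz":0,"rx":0,"ry":0,"rz":0},{"dx":0,"dy":0.0016,"dz":0,"rx":0,"ry":0,"rz":0}]'>/dev/null && python3 g.py 4.8
```

```text
5.7 [0.4856 0.1143 0.1044] F [-1.18 -2.14  5.43] M [-0.574  0.285 -0.007]
5.9 [0.4856 0.1156 0.1044] F [-1.88 -2.83  6.09] M [-0.576  0.315 -0.009]
6.1 [0.4856 0.1169 0.1044] F [-2.18 -2.97  6.9 ] M [-0.568  0.329 -0.014]
6.3 [0.4855 0.1181 0.1044] F [-1.92 -2.36  6.83] M [-0.499  0.411  0.053]
6.5 [0.4856 0.1194 0.1044] F [-1.8  -4.07  5.78] M [-0.61   0.27  -0.015]
```

```bash
python3 -m inch '[{"dx":0,"dy":0.0006,"dz":0,"rx":0,"ry":0,"rz":0},{"dx":0,"dy":0.0012,"dz":0,"rx":0,"ry":0,"rz":0}]'>/dev/null; python3 g.py 4.8 && python3 -m inch '[{"dx":0,"dy":0.0006,"dz":0,"rx":0,"ry":0,"rz":0},{"dx":0,"dy":0.0012,"dz":0,"rx":0,"ry":0,"rz":0}]'>/dev/null && python3 g.py 4.8 && python3 -m inch '[{"dx":0,"dy":0.0006,"dz":0,"rx":0,"ry":0,"rz":0},{"dx":0,"dy":0.0012,"dz":0,"rx":0,"ry":0,"rz":0}]'>/dev/null && python3 g.py 4.8 && python3 -m inch '[{"dx":0,"dy":0.0006,"dz":0,"rx":0,"ry":0,"rz":0},{"dx":0,"dy":0.0012,"dz":0,"rx":0,"ry":0,"rz":0}]'>/dev/null && python3 g.py 4.8 && python3 -m inch '[{"dx":0,"dy":0.0006,"dz":0,"rx":0,"ry":0,"rz":0},{"dx":0,"dy":0.0012,"dz":0,"rx":0,"ry":0,"rz":0}]'>/dev/null && python3 g.py 4.8
```

```text
6.7 [0.4855 0.1204 0.1044] F [-2.43 -2.94  6.87] M [-0.541  0.326 -0.01 ]
6.9 [0.4855 0.1214 0.1044] F [-2.28 -2.67  5.57] M [-0.521  0.372 -0.019]
7.1 [0.4855 0.1223 0.1044] F [-2.12 -4.59  6.36] M [-0.62   0.294  0.015]
7.3 [0.4855 0.1232 0.1044] F [-1.25 -3.16  6.71] M [-0.598  0.404  0.013]
7.5 [0.4855 0.1242 0.1044] F [-1.93 -3.67  5.38] M [-0.559  0.32   0.037]
```

```bash
python3 -m inch '[{"dx":0,"dy":0.0006,"dz":0,"rx":0,"ry":0,"rz":0},{"dx":0,"dy":0.0012,"dz":0,"rx":0,"ry":0,"rz":0}]'>/dev/null; python3 g.py 4.8 && python3 -m inch '[{"dx":0,"dy":0.0006,"dz":0,"rx":0,"ry":0,"rz":0},{"dx":0,"dy":0.0012,"dz":0,"rx":0,"ry":0,"rz":0}]'>/dev/null && python3 g.py 4.8 && python3 -m inch '[{"dx":0,"dy":0.0006,"dz":0,"rx":0,"ry":0,"rz":0},{"dx":0,"dy":0.0012,"dz":0,"rx":0,"ry":0,"rz":0}]'>/dev/null && python3 g.py 4.8 && python3 -m inch '[{"dx":0,"dy":0.0006,"dz":0,"rx":0,"ry":0,"rz":0},{"dx":0,"dy":0.0012,"dz":0,"rx":0,"ry":0,"rz":0}]'>/dev/null && python3 g.py 4.8 && python3 -m inch '[{"dx":0,"dy":0.0006,"dz":0,"rx":0,"ry":0,"rz":0},{"dx":0,"dy":0.0012,"dz":0,"rx":0,"ry":0,"rz":0}]'>/dev/null && python3 g.py 4.8
```

```text
7.7 [0.4855 0.1252 0.1044] F [-3.1  -3.71  6.87] M [-0.588  0.36  -0.04 ]
7.9 [0.4854 0.1261 0.1044] F [-2.16 -1.97  6.87] M [-0.546  0.401 -0.058]
8.1 [0.4854 0.1271 0.1044] F [-2.88 -3.37  6.62] M [-0.654  0.357  0.047]
8.3 [0.4855 0.1281 0.1044] F [-2.99 -3.52  6.77] M [-0.583  0.435 -0.031]
8.5 [0.4854 0.129  0.1044] F [-1.58 -3.15  7.43] M [-0.58   0.44   0.053]
```

```bash
python3 -m inch '[{"dx":0,"dy":0.0006,"dz":0,"rx":0,"ry":0,"rz":0},{"dx":0,"dy":0.0012,"dz":0,"rx":0,"ry":0,"rz":0}]'>/dev/null; python3 g.py 4.8 && python3 -m inch '[{"dx":0,"dy":0.0006,"dz":0,"rx":0,"ry":0,"rz":0},{"dx":0,"dy":0.0012,"dz":0,"rx":0,"ry":0,"rz":0}]'>/dev/null && python3 g.py 4.8 && python3 -m inch '[{"dx":0,"dy":0.0006,"dz":0,"rx":0,"ry":0,"rz":0},{"dx":0,"dy":0.0012,"dz":0,"rx":0,"ry":0,"rz":0}]'>/dev/null && python3 g.py 4.8; python3 - <<'E'
from h import *
im=save('top','top2.png')[120:240,180:370,::-1];im2=save('scene','s2.png')[190:310,190:390,::-1]
o=np.zeros((600,800,3),np.uint8); o[:300,:475]=cv2.resize(im,(475,300),interpolation=2);o[300:,:500]=cv2.resize(im2,(500,300),interpolation=2)
cv2.imwrite('pics/m2.png',o)
for cam in('top','scene'):
  for f in('0','1','2'): pass
a=cv2.imread('pics/top0.png',0)[130:195,195:235].astype(np.float32)
for f in('top1','top2'): print(f,cv2.phaseCorrelate(a,cv2.imread('pics/%s.png'%f,0)[130:195,195:235].astype(np.float32)))
E
```

```text
8.7 [0.4854 0.13   0.1044] F [-2.57 -3.14  7.02] M [-0.621  0.439 -0.031]
8.9 [0.4854 0.131  0.1044] F [-2.15 -3.5   6.56] M [-0.562  0.411 -0.004]
9.1 [0.4854 0.1317 0.1044] F [-2.55 -5.27  6.49] M [-0.841  0.452 -0.027]
top1 ((0.06884746100832118, 0.032716141643668095), 1.0208670970466402)
top2 ((0.2153408445241034, -0.09100710576605309), 0.9145346235897805)
```

View pics/m2.png

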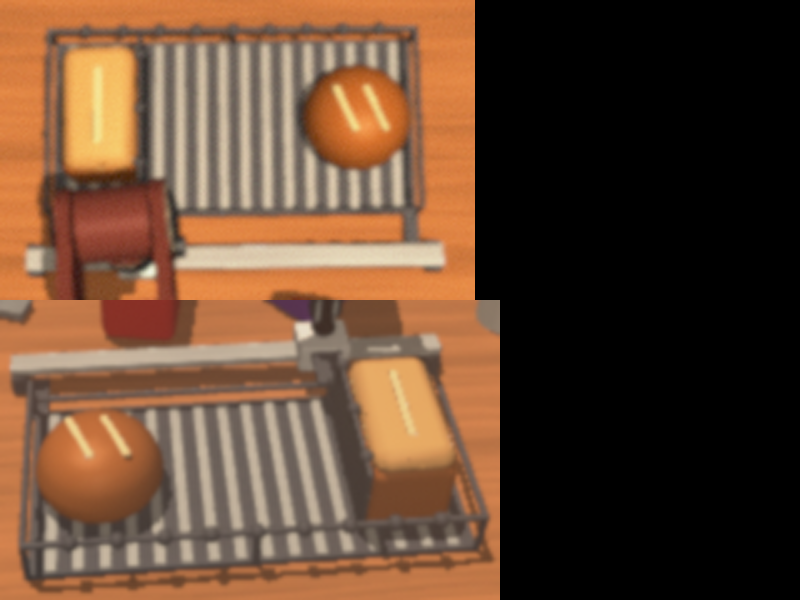

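The panel now looks flush with the loaf, which hasn't moved, and force, moment and tracking lag rose together. One tiny step will confirm contact.

```bash
python3 -m inch '[{"dx":0,"dy":0,"dz":0,"rx":0,"ry":0,"rz":0}]'>/dev/null; python3 g.py 9; python3 -m inch '[{"dx":0,"dy":0.0004,"dz":0,"rx":0,"ry":0,"rz":0}]'>/dev/null; python3 g.py 9
```

```text
9.3 [0.4854 0.1317 0.1044] F [-2.98 -3.5   7.05] M [-0.706  0.419 -0.035]
9.4 [0.4854 0.1318 0.1044] F [-1.87 -6.24  6.09] M [-0.993  0.501 -0.065]
```

Contact is confirmed: the TCP held at 0.1318 while the force rose to 6 N, below the roughly 8 N that would slide the loaf. Next is turning the knob clockwise (+rz) with a torque guard.

```bash
cat > k.py <<'E'
import sys
from h import *
s=state();q=s['tool_rot'];R=Ro.from_quat([q[1],q[2],q[3],q[0]]).as_matrix()
m=s['ft_torque'][2];print(round(s['time'],2),np.round(s['tool_pos'],4),'yaw',np.arctan2(R[1,1],R[0,1]).round(4),'F',np.round(s['contact_force'],1),'Mz',round(m,3),'q6',round(s['joint_pos'][5],3),'g',round(s['gripper_width'],3))
sys.exit(int(abs(m)>float(sys.argv[1])))
E
python3 k.py 1; python3 -m inch '[{"dx":0,"dy":0,"dz":0,"rx":0,"ry":0,"rz":0.04},{"dx":0,"dy":0,"dz":0,"rx":0,"ry":0,"rz":0.08},{"dx":0,"dy":0,"dz":0,"rx":0,"ry":0,"rz":0.12}]'>/dev/null; python3 k.py 0.16 && python3 -m inch '[{"dx":0,"dy":0,"dz":0,"rx":0,"ry":0,"rz":0.04},{"dx":0,"dy":0,"dz":0,"rx":0,"ry":0,"rz":0.08},{"dx":0,"dy":0,"dz":0,"rx":0,"ry":0,"rz":0.12}]'>/dev/null && python3 k.py 0.16 && python3 -m inch '[{"dx":0,"dy":0,"dz":0,"rx":0,"ry":0,"rz":0.04}]'>/dev/null && python3 k.py 0.16 && python3 -m inch '[{"dx":0,"dy":0,"dz":0,"rx":0,"ry":0,"rz":0.04}]'>/dev/null && python3 k.py 0.16 && python3 -m inch '[{"dx":0,"dy":0,"dz":0,"rx":0,"ry":0,"rz":0.04}]'>/dev/null && python3 k.py 0.16 && python3 -m inch '[{"dx":0,"dy":0,"dz":0,"rx":0,"ry":0,"rz":0.04}]'>/dev/null && python3 k.py 0.16
```

```text
9.4 [0.4854 0.1318 0.1044] yaw 1.5702 F [-1.9 -6.2  6.1] Mz -0.065 q6 -1.451 g 0.151
9.7 [0.4854 0.1321 0.1044] yaw 1.3877 F [-2.4 -3.   6.7] Mz 0.061 q6 -1.269 g 0.152
10.0 [0.4855 0.1325 0.1044] yaw 1.2076 F [-2.  -2.   6.2] Mz 0.007 q6 -1.089 g 0.152
10.1 [0.4856 0.1326 0.1044] yaw 1.1476 F [-2.4 -1.4  5.3] Mz 0.033 q6 -1.029 g 0.148
10.2 [0.4856 0.1328 0.1044] yaw 1.0876 F [-1.5 -0.9  5.9] Mz 0.051 q6 -0.969 g 0.15
10.3 [0.4857 0.1328 0.1044] yaw 1.0276 F [-0.5 -0.5  5.3] Mz 0.027 q6 -0.909 g 0.152
10.4 [0.4858 0.1329 0.1044] yaw 0.9675 F [-0.8 -0.3  5.3] Mz 0.006 q6 -0.849 g 0.158
```

The torque is still free, and Fy stays at or below zero, so the divider has not backed off. I'll add a little +y bias and keep turning.

```bash
python3 -m inch '[{"dx":0.0002,"dy":0.0003,"dz":0,"rx":0,"ry":0,"rz":0.04}]'>/dev/null; python3 k.py 0.16 && python3 -m inch '[{"dx":0,"dy":0,"dz":0,"rx":0,"ry":0,"rz":0.04}]'>/dev/null && python3 k.py 0.16 && python3 -m inch '[{"dx":0,"dy":0,"dz":0,"rx":0,"ry":0,"rz":0.04}]'>/dev/null && python3 k.py 0.16 && python3 -m inch '[{"dx":0,"dy":0,"dz":0,"rx":0,"ry":0,"rz":0.04}]'>/dev/null && python3 k.py 0.16 && python3 -m inch '[{"dx":0,"dy":0,"dz":0,"rx":0,"ry":0,"rz":0.04}]'>/dev/null && python3 k.py 0.16 && python3 -m inch '[{"dx":0,"dy":0,"dz":0,"rx":0,"ry":0,"rz":0.04}]'>/dev/null && python3 k.py 0.16 && python3 -m inch '[{"dx":0,"dy":0,"dz":0,"rx":0,"ry":0,"rz":0.04}]'>/dev/null && python3 k.py 0.16
```

```text
10.5 [0.4858 0.1331 0.1044] yaw 0.9076 F [-0.7 -0.7  4.9] Mz 0.066 q6 -0.788 g 0.156
10.6 [0.4859 0.1332 0.1044] yaw 0.8475 F [-0.3 -0.8  4.9] Mz 0.035 q6 -0.728 g 0.154
10.7 [0.486  0.1333 0.1044] yaw 0.7875 F [ 0.3 -0.3  4.2] Mz 0.016 q6 -0.668 g 0.153
10.8 [0.486  0.1334 0.1044] yaw 0.7275 F [0.8 0.7 4.4] Mz 0.021 q6 -0.608 g 0.152
10.9 [0.4862 0.1334 0.1044] yaw 0.6675 F [0.9 1.1 3.8] Mz 0.015 q6 -0.548 g 0.151
11.0 [0.4863 0.1335 0.1045] yaw 0.6075 F [1.4 1.6 3.5] Mz 0.02 q6 -0.488 g 0.153
11.1 [0.4864 0.1336 0.1045] yaw 0.5474 F [2.  1.8 1.9] Mz 0.082 q6 -0.428 g 0.155
```

```bash
python3 -m inch '[{"dx":0.0005,"dy":0.0006,"dz":0,"rx":0,"ry":0,"rz":0.04}]'>/dev/null; python3 k.py 0.16 && python3 -m inch '[{"dx":0,"dy":0,"dz":0,"rx":0,"ry":0,"rz":0.04}]'>/dev/null && python3 k.py 0.16 && python3 -m inch '[{"dx":0,"dy":0,"dz":0,"rx":0,"ry":0,"rz":0.04}]'>/dev/null && python3 k.py 0.16 && python3 -m inch '[{"dx":0,"dy":0,"dz":0,"rx":0,"ry":0,"rz":0.04}]'>/dev/null && python3 k.py 0.16 && python3 -m inch '[{"dx":0,"dy":0,"dz":0,"rx":0,"ry":0,"rz":0.04}]'>/dev/null && python3 k.py 0.16 && python3 -m inch '[{"dx":0,"dy":0,"dz":0,"rx":0,"ry":0,"rz":0.04}]'>/dev/null && python3 k.py 0.16
```

```text
11.2 [0.4865 0.1338 0.1045] yaw 0.4877 F [ 2.2 -1.   3.5] Mz 0.007 q6 -0.367 g 0.15
11.3 [0.4866 0.1338 0.1045] yaw 0.4276 F [ 1.5 -0.7  2.6] Mz -0.003 q6 -0.307 g 0.153
11.4 [0.4867 0.1339 0.1045] yaw 0.3676 F [ 3.1 -0.7  2.6] Mz 0.042 q6 -0.247 g 0.149
11.5 [0.4869 0.1339 0.1045] yaw 0.3075 F [ 2.8 -0.   1.5] Mz 0.078 q6 -0.187 g 0.147
11.6 [0.487  0.134  0.1045] yaw 0.2475 F [3.5 0.4 1.5] Mz 0.02 q6 -0.127 g 0.149
11.7 [0.4871 0.134  0.1045] yaw 0.1875 F [ 3.2 -0.2  1.6] Mz 0.048 q6 -0.067 g 0.149
```

```bash
python3 -m inch '[{"dx":0.0003,"dy":0.0003,"dz":0,"rx":0,"ry":0,"rz":0.04}]'>/dev/null; python3 k.py 0.16 && python3 -m inch '[{"dx":0,"dy":0,"dz":0,"rx":0,"ry":0,"rz":0.04}]'>/dev/null && python3 k.py 0.16 && python3 -m inch '[{"dx":0,"dy":0,"dz":0,"rx":0,"ry":0,"rz":0.04}]'>/dev/null && python3 k.py 0.16 && python3 -m inch '[{"dx":0,"dy":0,"dz":0,"rx":0,"ry":0,"rz":0.04}]'>/dev/null && python3 k.py 0.16 && python3 -m inch '[{"dx":0,"dy":0,"dz":0,"rx":0,"ry":0,"rz":0.04}]'>/dev/null && python3 k.py 0.16 && python3 -m inch '[{"dx":0,"dy":0,"dz":0,"rx":0,"ry":0,"rz":0.04}]'>/dev/null && python3 k.py 0.16
```

```text
11.8 [0.4873 0.1341 0.1045] yaw 0.1276 F [ 2.8 -1.1  1.4] Mz 0.039 q6 -0.006 g 0.15
11.9 [0.4874 0.1341 0.1045] yaw 0.0675 F [ 3.6 -0.   1.8] Mz 0.029 q6 0.054 g 0.152
12.0 [0.4875 0.1341 0.1045] yaw 0.0075 F [5.8 0.2 0.9] Mz 0.067 q6 0.114 g 0.153
12.1 [0.4876 0.1341 0.1045] yaw -0.0525 F [ 5.6 -0.2  0.4] Mz -0.031 q6 0.173 g 0.151
12.2 [0.4877 0.1341 0.1045] yaw -0.1118 F [ 5.8 -0.   0.4] Mz 0.431 q6 0.233 g 0.151
```

The screw bites between yaw -0.05 and -0.11, so about -0.08. One eighth of a turn more means a final yaw of about -0.867.

```bash
python3 -m inch '[{"dx":0,"dy":0,"dz":0,"rx":0,"ry":0,"rz":0.04},{"dx":0,"dy":0,"dz":0,"rx":0,"ry":0,"rz":0.08},{"dx":0,"dy":0,"dz":0,"rx":0,"ry":0,"rz":0.12}]'>/dev/null; python3 k.py 2 && python3 -m inch '[{"dx":0,"dy":0,"dz":0,"rx":0,"ry":0,"rz":0.04},{"dx":0,"dy":0,"dz":0,"rx":0,"ry":0,"rz":0.08},{"dx":0,"dy":0,"dz":0,"rx":0,"ry":0,"rz":0.12},{"dx":0,"dy":0,"dz":0,"rx":0,"ry":0,"rz":0.16}]'>/dev/null && python3 k.py 2 && python3 -m inch '[{"dx":0,"dy":0,"dz":0,"rx":0,"ry":0,"rz":0.04},{"dx":0,"dy":0,"dz":0,"rx":0,"ry":0,"rz":0.08},{"dx":0,"dy":0,"dz":0,"rx":0,"ry":0,"rz":0.12},{"dx":0,"dy":0,"dz":0,"rx":0,"ry":0,"rz":0.16}]'>/dev/null && python3 k.py 2
```

```text
12.5 [0.4881 0.134  0.1045] yaw -0.2912 F [ 7.4 -0.2 -0.8] Mz 0.453 q6 0.412 g 0.151
12.9 [0.4885 0.1338 0.1046] yaw -0.5311 F [ 8.6 -0.3 -2.7] Mz 0.479 q6 0.652 g 0.148
13.3 [0.489  0.1335 0.1046] yaw -0.771 F [10.1 -2.2 -3.5] Mz 0.507 q6 0.892 g 0.154
```

```bash
python3 -m inch '[{"dx":0,"dy":0,"dz":0,"rx":0,"ry":0,"rz":0.032},{"dx":0,"dy":0,"dz":0,"rx":0,"ry":0,"rz":0.064},{"dx":0,"dy":0,"dz":0,"rx":0,"ry":0,"rz":0.064}]'>/dev/null; python3 k.py 2; python3 -m inch '[{"dx":0,"dy":0,"dz":0,"rx":0,"ry":0,"rz":0},{"dx":0,"dy":0,"dz":0,"rx":0,"ry":0,"rz":0},{"dx":0,"dy":0,"dz":0,"rx":0,"ry":0,"rz":0},{"dx":0,"dy":0,"dz":0,"rx":0,"ry":0,"rz":0},{"dx":0,"dy":0,"dz":0,"rx":0,"ry":0,"rz":0}]' 1 >/dev/null; python3 k.py 2;  python3 -m inch '[{"dx":0,"dy":0,"dz":-0.03,"rx":0,"ry":0,"rz":0},{"dx":0,"dy":0,"dz":-0.08,"rx":0,"ry":0,"rz":0},{"dx":0,"dy":0,"dz":-0.13,"rx":0,"ry":0,"rz":0},{"dx":0,"dy":0,"dz":-0.18,"rx":0,"ry":0,"rz":0},{"dx":0,"dy":0,"dz":-0.18,"rx":0,"ry":0,"rz":0}]' >/dev/null; python3 k.py 2
```

```text
13.6 [0.4891 0.1333 0.1046] yaw -0.8658 F [11.4 -1.9 -4.2] Mz 0.313 q6 0.987 g 0.149
14.1 [0.485  0.1337 0.1026] yaw -0.8659 F [-0.5  0.4  0. ] Mz 0.032 q6 0.987 g 0.982
14.6 [0.4884 0.1341 0.2544] yaw -0.866 F [ 0.8 -0.3  0.6] Mz 0.02 q6 0.987 g 0.999
```

```bash
python3 - <<'E'
from h import *
w=save('wrist','w3.png')[:,:,::-1]; im2=save('scene','s3.png')[190:310,190:390,::-1];save('top','top3.png')
o=np.zeros((600,800,3),np.uint8); o[:300,:400]=cv2.resize(w,(400,300),interpolation=3); o[:300,400:]=cv2.resize(cv2.imread('pics/top3.png')[110:240,190:363],(400,300),interpolation=2);o[300:,:500]=cv2.resize(im2,(500,300),interpolation=2)
cv2.imwrite('pics/m3.png',o)
for n,r in(('s',(slice(205,265),slice(335,372))),('top',(slice(130,185),slice(200,234)))):
  f=(lambda k:cv2.imread('pics/'+(('scene0' if k==0 else 's%d'%k) if n=='s' else 'top%d'%k)+'.png')[r][:,:,2].astype(np.float32))
  for k in(1,2,3): print(n,k,cv2.phaseCorrelate(f(0),f(k)))
E
```

```text
s 1 ((0.12527112884458802, 0.21110127876719886), 0.7667846075693766)
s 2 ((-0.07949340152974571, 0.31910176309222393), 0.8123754054307938)
s 3 ((-0.4477495391838531, 0.46009033550615186), 0.5882861570517222)
top 1 ((0.01630477154151677, 0.04076149942569529), 0.9862515228765982)
top 2 ((-0.048303195894977335, 0.015435313924914595), 0.9479893013283058)
top 3 ((-0.12873144537941883, -0.08651180337185593), 0.640735505466108)
```

View pics/m3.png

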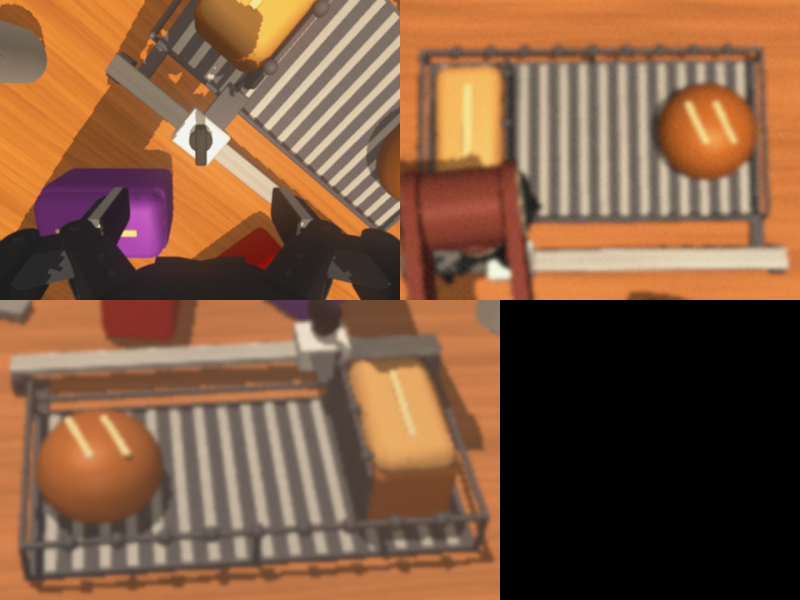

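The top-left wrist inset shows the knob bar turned with the tool and released. In the scene inset at bottom left, the panel is flush against the loaf along about (345–370, 370–515). The loaf, round loaf and look-alikes are where they were, so I'm handing in.

```bash
python3 -c "
from plant import ticket
print(ticket.job_done())"
```

```text
the job is handed in; nothing more can be done
None
```

I slid the divider up against the tin loaf, with no loaf movement visible in the images, turned the knob about 45° past the bite point (known to within about 2°), let go, and handed the job in at about 15 s; no verdict was returned.

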